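# Slide the dressing checklist up under the chart board's clip and close the clip

## Task

The laminated dressing checklist has slipped down out of the clip of the chart board on the treatment trolley. With the fingertips pressed on its face, slide it along the board, flat, until its top edge meets the stop under the open clip, lying square to the board and not sticking out past the board's side edges; then fold the clip fully down onto it. Leave the bottles, pot and vial around the board where they stand.

Things in the scene. Friction and masses are not known exactly. Their poses are not given: they have to be found in the camera images.
- chart_board: Dark blue plastic writing board, 260 (its x) by 176 (its y) by 4 mm, screwed flat to the steel trolley top; it does not move. Origin: centre of its underside, on the trolley top; its upper face is at z = 4 mm. Its +x points to the head, where the clip is, roughly away from the robot. At the head a fixed steel bar (x 100 to 125 mm, y -65 to 65 mm, top at z = 14 mm) is the stop and carries the clip's hinge.
- stop_mid (a point): Middle of the stop's face that the card's top edge must meet: x = 100 mm, y = 0, z = 4 mm (board's upper face) in the board's frame; axes as the board's.
- card: The checklist: one loose rigid laminated A5 card, white, with a printed grey heading band and ruled rows, 210 (its x) by 148 (its y) by 2 mm, about 85 g, lying flat on the board, askew, its foot overhanging the board's foot. Origin: centre of its underside. Its +x points to its top edge (heading band). It is slippery on the board; fingertips pressed on it with a few newtons carry it along. When home its origin lies at x = -5 mm, z = 4 mm in the board's frame.
- card_top_edge (a point): Middle of the card's top edge (card x = 105 mm); axes as the card's.
- clip (a joint): Angle of the steel flip-over clip on its hinge, rad: 0 fully down on the card, pointing to the board's foot; about 1.57 upright; starts open at 1.45 to 1.9 (end stop 2.0). It has a stiff hinge (about 0.08 N m, 2 N at its edge) and stays where it is put.
- clip_hinge (a point): Middle of the clip's hinge axis, which runs along the board's y at x = 114 mm, z = 15 mm in the board's frame; axes as the board's. The clip is a plate 104 mm wide (along y), 2.5 mm thick, reaching 44 mm from the axis, with a lip turned down 9 mm along its free edge; upright, its outer face (the one on top when closed) looks away from the card, to the board's +x, and its free edge stands 59 mm above the trolley top.
- clip_edge (a point): Middle of the clip's rolled free edge, 40.5 mm from the hinge axis; it moves with the clip.
- amber_bottle: Bystander: brown bottle, 68 mm across, 165 mm tall, beside the board. Origin: centre of its underside.
- pump_bottle: Bystander: white pump dispenser bottle, 62 mm across, 173 mm tall, beside the board. Origin: centre of its underside.
- gallipot: Bystander: small steel bowl, 70 mm across, 42 mm tall. Origin: centre of its underside.
- vial: Bystander: stoppered glass vial, 44 mm across, 67 mm tall. Origin: centre of its underside.

How it is judged:
By the outcome, as a careful person would: the job done as asked, in the order asked, and still so for the second after the job is handed in, with the robot touching nothing.
It also fails if it takes over 45 s, if anything falls off the work surface, if the arm or the gripper's body presses on something with over 40 N, if the wrist force passes 120 N, or if a joint passes its speed limit or range.

## Robot

A 6-joint arm with a two-finger parallel gripper is mounted at the origin on the work surface. World frame = base frame: x ahead of the robot, y to its left, z up, the work surface at z = 0. Lengths are in m, angles in rad, forces in N, time in s.
With the tool pointing down it reaches from about 0.275 to 0.75 m from the base axis. Payload 10.2 kg.
Tool frame: the origin (TCP) lies at the very end of the fingers, on their centre line; the grasp point (between the pads) lies 19 mm behind it; x points along the fingers, z is the direction in which the jaws open and shut, and the axes are right-handed (so a half turn about x gives the same grasp; the last joint's range is limited). The gripper opens to 85 mm and grips with 20 to 120 N. Pads are 22 mm wide; open, the fingers measure 114 mm over their backs; the gripper's body (76 mm by 85 mm) begins 54 mm behind the grasp point. The pads swing forward as they close: fully open they stand 13 mm farther back than shut.
Start: joints at [1.121, 0.313, 1.498, -0, 1.331, -0.223], TCP at [0.118, 0.512, 0.231] pointing down, gripper open.
Joint ranges: [-2.94, 2.94], [-0.97, 2.17], [0.19, 2.56], [-1.23, 4.37], [0.02, 3.11], [-2.88, 2.88]. Speed limits (rad/s): [2.39, 2.39, 3.01, 3.14, 3.14, 3.14].

## Interface

Orientations are given as a rotation vector (axis times angle).
In Python, from plant import env gives the robot as it stands.
- The arm moves only by the tool apply_moves, never from a script. Its argument "rows" is a list of rows, each a list of 7 numbers: the turn, a rotation vector about the tool's x, y, z in rad, then the shift along the tool's x, y, z in m, then the opening, from 0 (shut) to 1 (fully open). In form: [[rx, ry, rz, tx, ty, tz, gripper], ...]. A call has 1 to 12 rows; each row is the pose to reach, as a shift and turn from the pose commanded when the call began, along the tool's axes at that moment; what a row does not reach only later rows make up. A row lasts 1/12 s, in which the tool goes at most 41.7 mm and 7.16 degrees, less where a joint would pass 70% of its speed; a pose out of reach is approached as far as the arm can. A call with a gripper value outside its range is refused whole. The fingers move at their own pace and stop on an object; the grip force is fixed at half the most. Time passes only in rows, so rows that repeat a pose let the fingers close. It gives the time, the measured TCP pose, the force and the opening at its end, in the units of the state.
- env.get_state(): the state, without advancing time (a new reading comes with each control period).
- env.get_image(name): name is "scene" or "top"; returns the picture (400x640x3 uint8, blue, green, red); there is no depth.
- env.calibration(name): a dict with "fx", "fy", "cx", "cy" (pixels), "R" (3x3) and "t" (3): a world point X has camera coordinates R X + t. Camera axes: x right, y down, z forward; pixel columns grow to the right and rows downward; lengths in m; the calibration is good to about 2 mm. A picture is of the moment at which its call begins. calibration takes no time and is no camera call.
- env.hand_in(): hands the job in, once; it reports no verdict.
The state is a dict: "clock": time; "qpos": joint angles; "joint_velocities": joint speeds; "joint_efforts": joint torques, N m; "tcp_pos": TCP position; "orientation": TCP orientation; "contact_force": force on the tool from outside, world axes, zero at the start; "wrist_torque": the same for the moment, N m; "gripper_width": opening from 0.0 (shut) to 1.0 (fully open).
Only numpy, scipy, OpenCV 4.12 (cv2) and the standard library are available. Lean on these libraries where they do the work, as an engineer would, in place of code of your own. Each camera call takes 0.05 s, during which the arm holds its last target. There are 200 camera calls.

## Working session

There is one attempt and no reset: what is moved stays moved. The work goes in short steps, Python scripts to look and compute and a tool call to move; the robot and the scene stay as the last step left them, time stands still between calls to the robot, and variables do not carry over. Pictures are saved under pics/ and viewed, about 8 in all and at most 12, crops included, and the job is handed in when it is done.

Besides the shell and the picture viewer there is one more tool, called as name(argument=value, ...), one argument or row to a line, values as JSON. apply_moves: Moves the arm, as the interface text tells. Its arguments: {"type":"object","properties":{"rows":{"type":"array","items":{"type":"array","items":{"type":"number"}}}},"required":["rows"]}

```bash
mkdir -p pics; ls
python3 - <<'E'
from plant import env
import cv2,numpy as np
for n in("scene","top"):
    im=env.get_image(n);cv2.imwrite(f"pics/{n}0.png",im)
    c=env.calibration(n);print(n,{k:np.round(v,4).tolist() for k,v in c.items()})
s=env.get_state();print({k:np.round(v,3).tolist() for k,v in s.items()})
E
```

```text
pics
scene {'fx': 397.684, 'fy': 397.684, 'cx': 323.1326, 'cy': 197.8356, 'R': [[-0.3662, 0.9305, -0.0023], [0.7049, 0.2758, -0.6535], [-0.6075, -0.241, -0.7569]], 't': [0.1425, -0.3691, 1.2363]}
top {'fx': 474.7587, 'fy': 474.7587, 'cx': 311.4618, 'cy': 211.2447, 'R': [[-0.0141, -0.9998, -0.01], [-0.9908, 0.0154, -0.1342], [0.1344, 0.008, -0.9909]], 't': [0.065, 0.5636, 1.0874]}
{'clock': 0.1, 'qpos': [1.121, 0.313, 1.498, 0.0, 1.331, -0.223], 'joint_velocities': [-0.001, -0.001, -0.003, 0.0, 0.001, -0.002], 'joint_efforts': [0.003, -41.29, -26.014, -0.0, 0.003, 0.0], 'tcp_pos': [0.118, 0.511, 0.231], 'orientation': [-1.041, 1.309, 1.04], 'contact_force': [-0.306, 0.177, -0.169], 'wrist_torque': [-0.03, 0.075, 0.051], 'gripper_width': 0.998}
```

View pics/top0.png

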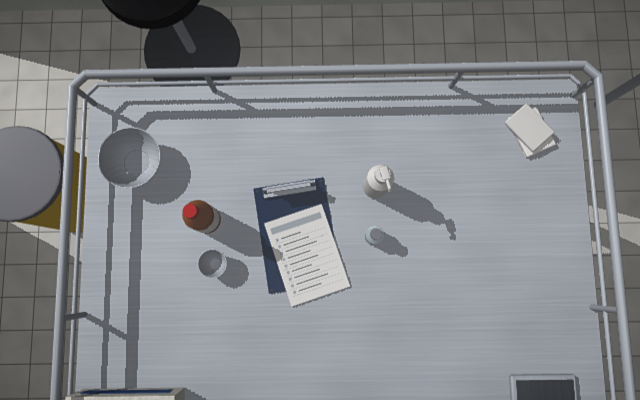

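View pics/scene0.png

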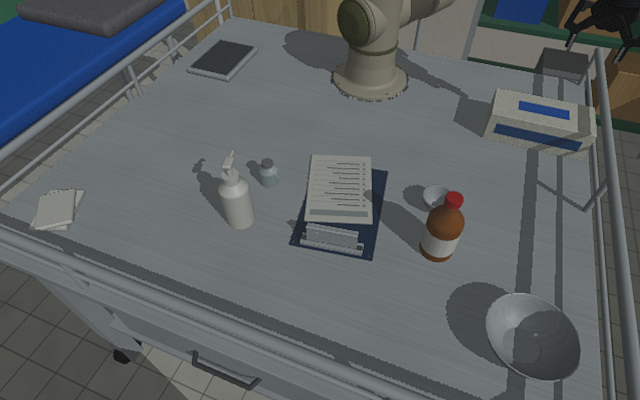

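The top view shows the board with its head at about (290,187), and the card centred at about (308,257), turned and shifted to the foot-right. The amber bottle is at (201,216), the gallipot at (212,264), the pump at (380,180) and the vial at (374,236). Next I'll measure the edges.

```bash
cat > h.py <<'E'
import cv2,numpy as np
from plant import env
def ray(n,uv,z):
    c=env.calibration(n);R=np.array(c["R"]);t=np.array(c["t"]);uv=np.atleast_2d(np.asarray(uv,float))
    d=np.c_[(uv[:,0]-c["cx"])/c["fx"],(uv[:,1]-c["cy"])/c["fy"],np.ones(len(uv))]@R
    o=-R.T@t
    return o+d*((z-o[2])/d[:,2])[:,None]
def proj(n,X):
    c=env.calibration(n);p=np.atleast_2d(X)@np.array(c["R"]).T+np.array(c["t"])
    return np.c_[p[:,0]/p[:,2]*c["fx"]+c["cx"],p[:,1]/p[:,2]*c["fy"]+c["cy"]]
def rect(mask,n,z):
    cs,_=cv2.findContours(mask,cv2.RETR_EXTERNAL,cv2.CHAIN_APPROX_NONE)
    c=max(cs,key=cv2.contourArea).reshape(-1,2)
    P=ray(n,c,z)[:,:2]
    r=cv2.minAreaRect((P*1000).astype(np.float32)); return c,P,r
def blue(im):
    h=cv2.cvtColor(im,cv2.COLOR_BGR2HSV)
    return ((h[...,0]>100)&(h[...,0]<130)&(h[...,1]>90)&(h[...,2]<140)).astype(np.uint8)*255
def white(im,t=165):
    b=im.astype(int); return ((b.min(2)>t)).astype(np.uint8)*255
E
python3 - <<'E'
from h import *
im=cv2.imread("pics/top0.png")
for p in [(300,240),(330,280),(345,310),(262,215),(240,200),(280,250),(312,220)]: print(p,im[p[1],p[0]])
box=np.zeros(im.shape[:2],np.uint8);box[165:315,235:360]=255
mb=blue(im)&box; mw=white(im)&box
c,P,r=rect(mw,"top",.006);print("card",r)
k=np.ones((25,25),np.uint8)
c,P,r=rect(mb,"top",.004);print("board",r)
o=cv2.resize(im[165:315,235:360],None,fx=4,fy=4,interpolation=cv2.INTER_NEAREST)
m=cv2.resize(cv2.merge([mb,mb*0,mw])[165:315,235:360],None,fx=2.4,fy=2.4,interpolation=cv2.INTER_NEAREST)
o=o[:,:];cv2.imwrite("pics/c1.png",np.hstack([o,cv2.copyMakeBorder(m,0,600-m.shape[0],0,0,cv2.BORDER_CONSTANT)]))
s=env.get_state();from scipy.spatial.transform import Rotation as Ro
print(np.round(Ro.from_rotvec(s["orientation"]).as_matrix(),2))
E
```

```text
(300, 240) [201 203 205]
(330, 280) [205 207 208]
(345, 310) [170 162 158]
(262, 215) [81 61 52]
(240, 200) [169 162 157]
(280, 250) [205 208 209]
(312, 220) [166 162 156]
card ((463.9321594238281, 71.09501647949219), (209.41429138183594, 148.43551635742188), 18.018346786499023)
board ((575.030029296875, 156.82208251953125), (116.41755676269531, 129.0895538330078), 45.249725341796875)
[[-0.   -0.97  0.22]
 [-0.    0.22  0.97]
 [-1.    0.   -0.  ]]
```

View pics/c1.png

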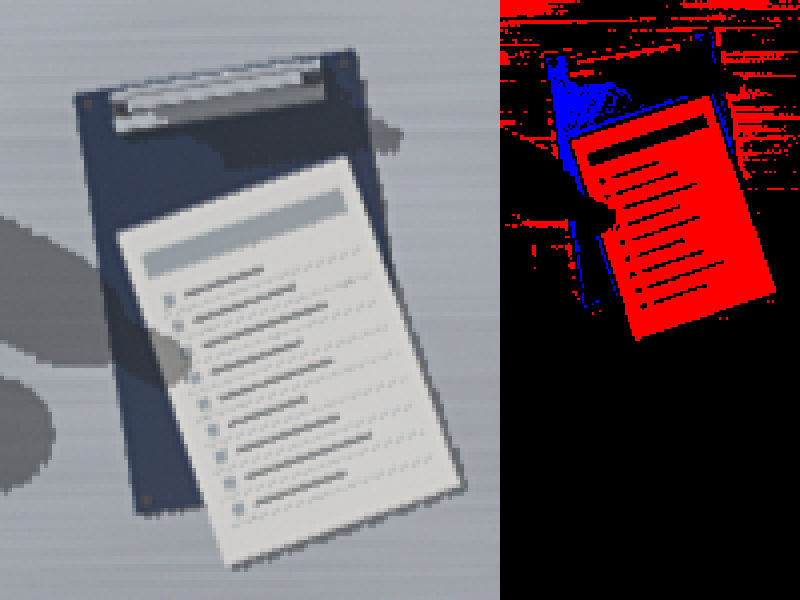

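The crop shows the board corners at about TL (254,188), TR (324,177) and BL (269,294), all clear of the card. The card fit matches its known size of 210x148. Next is the board, using a ratio mask.

```bash
cat >> h.py <<'E'
def board_mask(im,box):
    b=im.astype(float); m=((b[...,0]>1.3*b[...,2])&(b[...,0]<140)).astype(np.uint8)*255
    x0,y0,x1,y1=box; k=np.zeros_like(m);k[y0:y1,x0:x1]=m[y0:y1,x0:x1];return cv2.morphologyEx(k,cv2.MORPH_OPEN,np.ones((2,2),np.uint8))
E
python3 - <<'E'
from h import *
im=cv2.imread("pics/top0.png")
m=board_mask(im,(235,165,360,315))
P=ray("top",cv2.findNonZero(m).reshape(-1,2),.004)[:,:2]*1000
r=cv2.minAreaRect(P.astype(np.float32));print("board",r); print(cv2.boxPoints(r))
# scene check
im=cv2.imread("pics/scene0.png")
m=board_mask(im,(280,150,400,270))
P=ray("scene",cv2.findNonZero(m).reshape(-1,2),.004)[:,:2]*1000
rs=cv2.minAreaRect(P.astype(np.float32));print("board scene",rs);print(cv2.boxPoints(rs))
mw=white(im,150);k=mw*0;k[150:230,300:378]=mw[150:230,300:378]
c,P,r2=rect(k,"scene",.006);print("card scene",r2)
h=cv2.cvtColor(im,cv2.COLOR_BGR2HSV)
# bystanders (top view approx): bottle caps
for n,uv,z in[("amber cap",(190,212),.165),("pot rim",(212,263),.042),("vial top",(374,233),.067),("pump body",(375,187),.12)]:print(n,ray("top",uv,z)[0].round(3))
for n,uv,z in[("amber cap",(454,197),.165),("pot rim",(434,192),.042),("vial top",(266,163),.067),("pump foot",(241,225),.0)]:print(n,ray("scene",uv,z)[0].round(3))
o=cv2.resize(im[150:265,280:400],None,fx=5,fy=5,interpolation=cv2.INTER_NEAREST);cv2.imwrite("pics/c2.png",o)
E
```

```text
board ((511.068603515625, 92.47730255126953), (257.59716796875, 174.38282775878906), 8.277432441711426)
[[371.0591    160.21773  ]
 [396.16437   -12.3484745]
 [651.0781     24.736877 ]
 [625.97284   197.30309  ]]
board scene ((515.1600341796875, 97.45651245117188), (258.4432373046875, 174.14532470703125), 8.09338092803955)
[[374.96677   165.46922  ]
 [399.48413    -6.9416065]
 [655.3533     29.443802 ]
 [630.83594   201.85463  ]]Traceback (most recent call last):
  File "<stdin>", line 12, in <module>
  File "h.py", line 13, in rect
    c=max(cs,key=cv2.contourArea).reshape(-1,2)
      ~~~^^^^^^^^^^^^^^^^^^^^^^^^
ValueError: max() iterable argument is empty
```

Run:
```python
from h import *
im=cv2.imread("pics/scene0.png")
print(im[200,330],im[165,340],im[180,290])
B=np.array([511.1,92.5])/1000;a=np.radians(8.2);Rb=np.array([[np.cos(a),-np.sin(a)],[np.sin(a),np.cos(a)]])
bf=lambda p:((p[:2]-B)@Rb*1000).round(0)
for v,n,uv,z in[("top","amber cap",(190,212),.165),("top","pot rim",(212,263),.042),("top","vial top",(374,233),.067),("top","pump body",(375,187),.12),
 ("scene","amber cap",(454,197),.165),("scene","pot rim",(434,192),.042),("scene","vial top",(266,163),.067),("scene","pump foot",(241,225),.0)]:
  p=ray(v,uv,z)[0];print(v,n,p.round(3),"board",bf(p))
for bp in[(-50,-14),(-5,0),(150,0)]: print(bp,(Rb@np.array(bp)/1000+B).round(3))
o=cv2.resize(im[150:265,280:400],None,fx=5,fy=5,interpolation=cv2.INTER_CUBIC);cv2.imwrite("pics/c2.png",o)
```

```text
[130 137 135] [129 134 131] [113 111 106]
top amber cap [0.55  0.311 0.165] board [ 69. 211.]
top pot rim [0.446 0.29  0.042] board [-36. 205.]
top vial top [ 0.508 -0.086  0.067] board [ -29. -177.]
top pump body [ 0.605 -0.085  0.12 ] board [  68. -189.]
scene amber cap [0.552 0.312 0.165] board [ 72. 212.]
scene pot rim [0.435 0.28  0.042] board [-49. 196.]
scene vial top [ 0.51  -0.091  0.067] board [ -28. -181.]
scene pump foot [ 0.644 -0.092  0.   ] board [ 105. -202.]
(-50, -14) [0.464 0.072]
(-5, 0) [0.506 0.092]
(150, 0) [0.66  0.114]
```

View pics/c2.png

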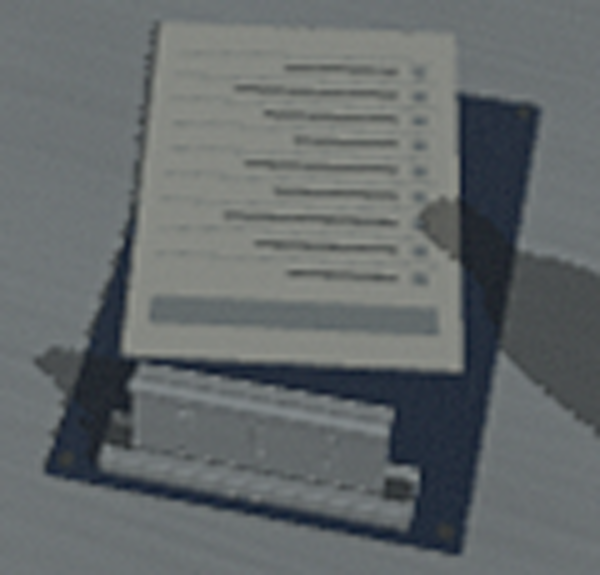

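The clip stands near upright with nothing touching it, and the bystanders are at least 145 mm to the side of the board's midline. I'll press with open fingers near the card's centre. First a small helper for the tool-frame numbers.

```bash
cat >> h.py <<'E'
from scipy.spatial.transform import Rotation as Ro
def rel(pos,yaw,pitch=0.):
    """tool-frame turn+shift to world pos with tool x down (pitch tilts) and tool z (jaw) at yaw deg"""
    s=env.get_state();R0=Ro.from_rotvec(s["orientation"]).as_matrix();a=np.radians(yaw)
    z=np.array([np.cos(a),np.sin(a),0]);x=np.array([0,0,-1.]);R1=np.c_[x,np.cross(z,x),z]
    print("t %.2f"%s["clock"],"tcp",np.round(s["tcp_pos"],4),"yaw %.2f"%np.degrees(np.arctan2(R0[1,2],R0[0,2])),"F",np.round(s["contact_force"],1),"w %.2f"%s["gripper_width"])
    print("rel",np.round(Ro.from_matrix(R0.T@R1).as_rotvec(),4),np.round(R0.T@(np.array(pos)-s["tcp_pos"]),4))
E
python3 -c "
from h import *
rel([.464,.071,.231],108)"
```

```text
t 0.10 tcp [0.118  0.5114 0.2308] yaw 77.00 F [-0.3  0.2 -0.2] w 1.00
rel [-5.41e-01 -1.00e-03 -5.00e-04] [ 1.000e-04 -4.362e-01 -3.513e-01]
```

apply_moves(
  rows=[
    [-0.541,0,0,0,-0.436,-0.351,1],
    [-0.541,0,0,0,-0.436,-0.351,1],
    [-0.541,0,0,0,-0.436,-0.351,1],
    [-0.541,0,0,0,-0.436,-0.351,1],
    [-0.541,0,0,0,-0.436,-0.351,1],
    [-0.541,0,0,0,-0.436,-0.351,1],
    [-0.541,0,0,0,-0.436,-0.351,1],
    [-0.541,0,0,0,-0.436,-0.351,1],
    [-0.541,0,0,0,-0.436,-0.351,1],
    [-0.541,0,0,0,-0.436,-0.351,1],
    [-0.541,0,0,0,-0.436,-0.351,1],
    [-0.541,0,0,0,-0.436,-0.351,1],
  ],
)

```text
clock: 1.1
tcp_pos: [0.4129, 0.1357, 0.2313]
orientation: [-1.437, 1.044, 1.437]
contact_force: [0.1, 1.5, 0.8]
gripper_width: 0.997
```

```bash
python3 -c "
from h import *
rel([.464,.071,.035],108)"
```

```text
t 1.10 tcp [0.4129 0.1357 0.2313] yaw 107.99 F [0.1 1.5 0.8] w 1.00
rel [-0.0002  0.0001 -0.    ] [ 0.1963 -0.0286 -0.0774]
```

apply_moves(
  rows=[
    [0,0,0,0.04,-0.021,-0.057,1],
    [0,0,0,0.08,-0.021,-0.057,1],
    [0,0,0,0.12,-0.021,-0.057,1],
    [0,0,0,0.16,-0.021,-0.057,1],
    [0,0,0,0.16,-0.021,-0.057,1],
    [0,0,0,0.16,-0.021,-0.057,1],
  ],
)

```text
clock: 1.6
tcp_pos: [0.4475, 0.0898, 0.0678]
orientation: [-1.431, 1.049, 1.443]
contact_force: [-0.1, 0.7, 0.6]
gripper_width: 1.0
```

```bash
python3 -c "
from h import *
rel([.464,.071,.035],108)"
```

```text
t 1.60 tcp [0.4475 0.0898 0.0678] yaw 107.96 F [-0.1  0.7  0.6] w 1.00
rel [-0.0006  0.0029 -0.0074] [ 0.0326 -0.0102 -0.0231]
```

apply_moves(
  rows=[
    [0,0,0,0.02,-0.01,-0.023,1],
    [0,0,0,0.04,-0.01,-0.023,1],
    [0,0,0,0.04,-0.01,-0.023,1],
    [0,0,0,0.04,-0.01,-0.023,1],
  ],
)

```text
clock: 1.93
tcp_pos: [0.4664, 0.0714, 0.0322]
orientation: [-1.437, 1.044, 1.437]
contact_force: [0.1, 0.6, -0.0]
gripper_width: 0.997
```

```bash
python3 -c "
from h import *
rel([.464,.071,.0],108)"
```

```text
t 1.93 tcp [0.4664 0.0714 0.0322] yaw 108.01 F [ 0.1  0.6 -0. ] w 1.00
rel [ 0.0001  0.0002 -0.0003] [0.0322 0.0024 0.0004]
```

apply_moves(
  rows=[
    [0,0,0,0.015,0,0,1],
    [0,0,0,0.025,0,0,1],
    [0,0,0,0.03,0,0,1],
    [0,0,0,0.035,0,0,1],
    [0,0,0,0.035,0,0,1],
  ],
)

```text
clock: 2.35
tcp_pos: [0.4662, 0.0714, -0.0038]
orientation: [-1.437, 1.044, 1.438]
contact_force: [-0.2, -0.5, -0.0]
gripper_width: 0.997
```

apply_moves(
  rows=[
    [0,0,0,0.002,0,0,1],
    [0,0,0,0.003,0,0,1],
    [0,0,0,0.003,0,0,1],
  ],
)

```text
clock: 2.6
tcp_pos: [0.4665, 0.0712, -0.0065]
orientation: [-1.437, 1.044, 1.437]
contact_force: [-0.4, -0.7, -0.3]
gripper_width: 0.999
```

apply_moves(
  rows=[
    [0,0,0,0.001,0,0,1],
    [0,0,0,0.001,0,0,1],
  ],
)

```text
clock: 2.77
tcp_pos: [0.4668, 0.0712, -0.0071]
orientation: [-1.437, 1.043, 1.436]
contact_force: [-0.7, -0.7, 4.9]
gripper_width: 1.001
```

apply_moves(
  rows=[
    [0,0,0,0.001,0,0,1],
    [0,0,0,0.001,0,0,1],
  ],
)

```text
clock: 2.93
tcp_pos: [0.4675, 0.0712, -0.0072]
orientation: [-1.438, 1.042, 1.434]
contact_force: [-2.9, -0.2, 16.0]
gripper_width: 0.997
```

apply_moves(
  rows=[
    [0.02,0,0,-0.0004,-0.004,0.001,1],
    [0.04,0,0,-0.0004,-0.009,0.0017,1],
    [0.065,0,0,-0.0004,-0.015,0.003,1],
    [0.09,0,0,-0.0004,-0.021,0.004,1],
    [0.115,0,0,-0.0004,-0.027,0.0052,1],
    [0.14,0,0,-0.0004,-0.033,0.0064,1],
    [0.16,0,0,-0.0004,-0.037,0.0072,1],
    [0.171,0,0,-0.0004,-0.04,0.0077,1],
    [0.171,0,0,-0.0004,-0.04,0.0077,1],
    [0.171,0,0,-0.0004,-0.04,0.0077,1],
  ],
)

```text
clock: 3.77
tcp_pos: [0.5034, 0.091, -0.0072]
orientation: [-1.315, 1.136, 1.311]
contact_force: [0.8, 1.5, 8.2]
gripper_width: 1.0
```

Run:
```python
from h import *
for n in("top","scene"): cv2.imwrite(f"pics/{n}1.png",env.get_image(n))
rel([.5,.09,0],98.2)
a=cv2.imread("pics/top1.png")[165:315,235:360];b=cv2.imread("pics/scene1.png")[130:265,280:400]
a=cv2.resize(a,None,fx=3,fy=3,interpolation=cv2.INTER_CUBIC);b=cv2.resize(b,(400,450),interpolation=cv2.INTER_CUBIC)
cv2.imwrite("pics/c3.png",np.hstack([a,b]))
```

```text
t 3.87 tcp [ 0.5034  0.091  -0.0071] yaw 98.19 F [1.6 0.2 7.1] w 1.00
rel [-0.0002 -0.0003  0.0034] [-0.0071  0.0035 -0.0005]
```

View pics/c3.png

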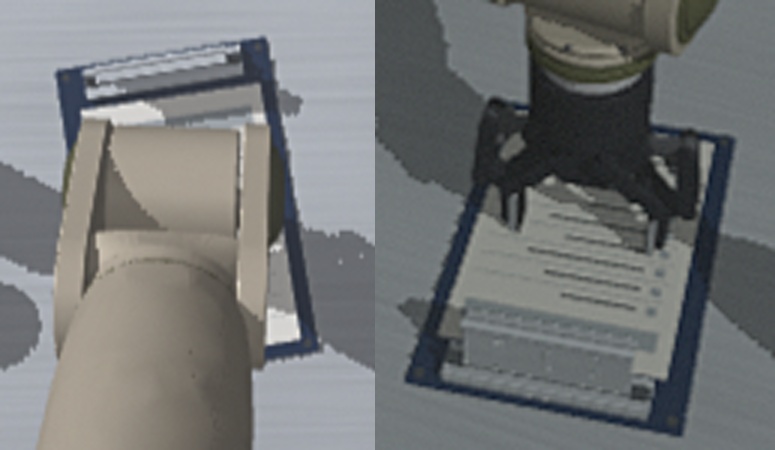

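The card followed squarely, with a narrow gap left to the stop. Next I push it up to the stop while watching the force.

apply_moves(
  rows=[
    [0,0,0,0,-0.002,0,1],
    [0,0,0,0,-0.004,0,1],
    [0,0,0,0,-0.005,0,1],
    [0,0,0,0,-0.005,0,1],
  ],
)

```text
clock: 4.2
tcp_pos: [0.508, 0.0916, -0.0072]
orientation: [-1.315, 1.136, 1.312]
contact_force: [-0.2, 0.3, 7.5]
gripper_width: 0.998
```

apply_moves(
  rows=[
    [0,0,0,0,-0.001,0,1],
    [0,0,0,0,-0.002,0,1],
    [0,0,0,0,-0.003,0,1],
    [0,0,0,0,-0.003,0,1],
    [0,0,0,0,-0.003,0,1],
  ],
)

```text
clock: 4.62
tcp_pos: [0.5108, 0.092, -0.0072]
orientation: [-1.315, 1.137, 1.312]
contact_force: [-1.4, 0.7, 9.5]
gripper_width: 0.999
```

apply_moves(
  rows=[
    [0,0,0,0,-0.001,0,1],
    [0,0,0,0,-0.002,0,1],
    [0,0,0,0,-0.003,0,1],
    [0,0,0,0,-0.003,0,1],
  ],
)

```text
clock: 4.95
tcp_pos: [0.5133, 0.0924, -0.0072]
orientation: [-1.315, 1.138, 1.313]
contact_force: [-3.9, 0.3, 12.0]
gripper_width: 0.998
```

apply_moves(
  rows=[
    [0,0,0,0,-0.001,0,1],
    [0,0,0,0,-0.002,0,1],
    [0,0,0,0,-0.002,0,1],
  ],
)

```text
clock: 5.2
tcp_pos: [0.5153, 0.0927, -0.0072]
orientation: [-1.314, 1.138, 1.313]
contact_force: [-3.5, -0.8, 11.6]
gripper_width: 0.995
```

The force holds at about -3.7 N along x and the fingers are slipping, so the card is on the stop. Lift, retract and look.

apply_moves(
  rows=[
    [0,0,0,-0.02,0,0,1],
    [0,0,0,-0.06,0,0,1],
    [0,0,0,-0.1,0.02,0,0.5],
    [0,0,0,-0.14,0.06,0,0],
    [0,0,0,-0.18,0.1,0,0],
    [0,0,0,-0.22,0.14,0,0],
    [0,0,0,-0.22,0.18,0,0],
    [0,0,0,-0.22,0.2,0,0],
    [0,0,0,-0.22,0.2,0,0],
    [0,0,0,-0.22,0.2,0,0],
  ],
)

```text
clock: 6.03
tcp_pos: [0.315, 0.0642, 0.2129]
orientation: [-1.316, 1.137, 1.311]
contact_force: [0.9, 0.0, -0.4]
gripper_width: -0.002
```

Run:
```python
from h import *
for n in("top","scene"): cv2.imwrite(f"pics/{n}2.png",env.get_image(n))
rel([.66,.114,.2],98.2)
a=cv2.imread("pics/top2.png")[165:315,235:360];b=cv2.imread("pics/scene2.png")[130:265,280:400]
a=cv2.resize(a,None,fx=4,fy=4,interpolation=cv2.INTER_CUBIC);b=cv2.resize(b,(300,337),interpolation=cv2.INTER_CUBIC)
cv2.imwrite("pics/c4.png",np.hstack([a,cv2.copyMakeBorder(b,0,263,0,0,cv2.BORDER_CONSTANT)]))
```

```text
t 6.13 tcp [0.3173 0.0641 0.2122] yaw 98.17 F [ 1.3 -0.5 -0.4] w 0.00
rel [-0.0004 -0.0006  0.0019] [ 0.0128 -0.3463  0.0006]
```

View pics/c4.png

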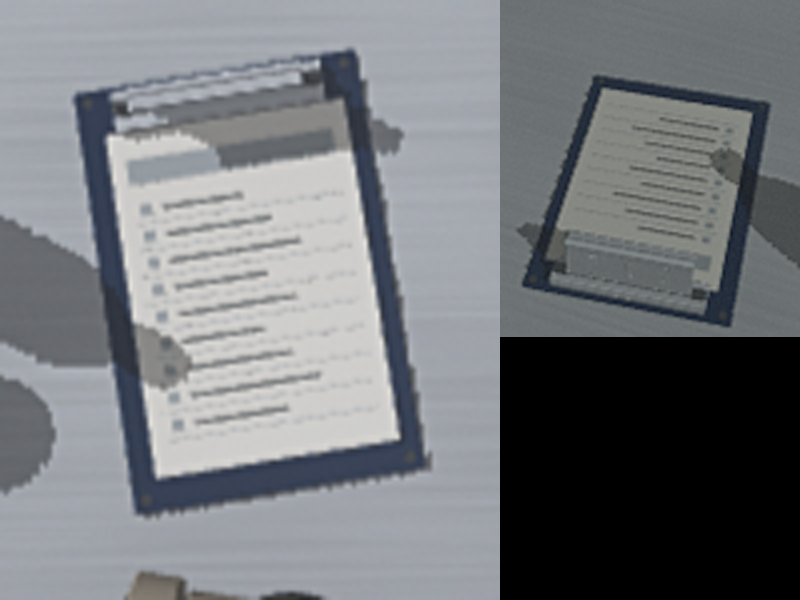

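The card looks square and centred, with even blue margins left and right. I'll check the gap at the foot (it should be 20 mm) and the angle.

Run:
```python
from h import *
im=cv2.imread("pics/top2.png")
m=board_mask(im,(235,165,360,300))
P=ray("top",cv2.findNonZero(m).reshape(-1,2),.004)[:,:2]*1000
r=cv2.minAreaRect(P.astype(np.float32));print(r)
B=np.array(r[0]);a=np.radians(r[2] if r[1][0]>r[1][1] else r[2]-90);Rb=np.array([[np.cos(a),-np.sin(a)],[np.sin(a),np.cos(a)]])
w=white(im,178);k=w*0;k[195:290,255:345]=w[195:290,255:345]
k=cv2.morphologyEx(k,cv2.MORPH_OPEN,np.ones((3,3),np.uint8))
c,Q,rr=rect(k,"top",.006);print("card",rr)
q=(Q*1000-B)@Rb
def line(s,i,j):
    f=np.polyfit(s[:,i],s[:,j],1);f=np.polyfit(*s[abs(np.polyval(f,s[:,i])-s[:,j])<1.5][:,[i,j]].T,1);return np.degrees(np.arctan(f[0])).round(2),f[1].round(1)
print("bounds",q.min(0),q.max(0))
print("foot x",line(q[(q[:,0]<-98)&(abs(q[:,1])<65)],1,0)); print("right y",line(q[(q[:,1]<-66)&(abs(q[:,0]+20)<70)],0,1)); print("left y",line(q[(q[:,1]>66)&(abs(q[:,0]+20)<85)],0,1))
# clip top edge in both views
```

```text
((510.9734802246094, 92.3074951171875), (257.1821594238281, 174.48410034179688), 8.396391868591309)
card ((508.3411865234375, 91.83378601074219), (208.13485717773438, 146.6649932861328), 8.266804695129395)
bounds [-106.84429301  -73.40206277] [101.55581986  73.26742328]
foot x (np.float64(0.16), np.float64(-105.6))
right y (np.float64(-0.26), np.float64(-72.3))
left y (np.float64(0.02), np.float64(72.1))
```

The card is square to within about 0.2°, centred to within 1 mm, and on the stop (the force showed it). Now go over the top to the head side of the clip.

apply_moves(
  rows=[
    [0,0,0,0,-0.04,0,0],
    [0,0,0,0,-0.08,0,0],
    [0,0,0,0,-0.12,0,0],
    [0,0,0,0,-0.16,0,0],
    [0,0,0,0,-0.2,0,0],
    [0,0,0,0,-0.24,0,0],
    [0,0,0,0,-0.28,0,0],
    [0,0,0,0,-0.32,0,0],
    [0,0,0,0,-0.364,0.003,0],
    [0,0,0,0,-0.364,0.003,0],
    [0,0,0,0,-0.364,0.003,0],
    [0,0,0,0,-0.364,0.003,0],
  ],
)

```text
clock: 7.13
tcp_pos: [0.6766, 0.1194, 0.2099]
orientation: [-1.313, 1.14, 1.316]
contact_force: [-0.5, -0.0, 0.4]
gripper_width: -0.003
```

```bash
python3 -c "
from h import *
rel([.676,.118,.042],98.2)"
```

```text
t 7.13 tcp [0.6766 0.1194 0.2099] yaw 98.22 F [-0.5 -0.   0.4] w -0.00
rel [ 0.0004  0.0004 -0.0025] [ 0.1679  0.0003 -0.0014]
```

apply_moves(
  rows=[
    [0,0,0,0.04,0,-0.001,0],
    [0,0,0,0.08,0,-0.001,0],
    [0,0,0,0.12,0,-0.001,0],
    [0,0,0,0.155,0,-0.001,0],
    [0,0,0,0.168,0,-0.001,0],
    [0,0,0,0.168,0,-0.001,0],
    [0,0,0,0.168,0,-0.001,0],
  ],
)

```text
clock: 7.72
tcp_pos: [0.6774, 0.1182, 0.0458]
orientation: [-1.315, 1.137, 1.312]
contact_force: [0.1, -0.1, 2.0]
gripper_width: 0.001
```

apply_moves(
  rows=[
    [0,0,0,0,0.006,0,0],
    [0,0,0,0,0.012,0,0],
    [0,0,0,0,0.018,0,0],
    [0,0,0,0,0.022,0,0],
    [0,0,0,0,0.026,0,0],
  ],
)

```text
clock: 8.13
tcp_pos: [0.6509, 0.1144, 0.0445]
orientation: [-1.314, 1.137, 1.313]
contact_force: [-0.8, 0.2, 0.9]
gripper_width: -0.001
```

Run:
```python
from h import *
b=env.get_image("scene")[90:290,250:430]
rel([.676,.118,.042],98.2)
cv2.imwrite("pics/c5.png",cv2.resize(b,None,fx=3,fy=3,interpolation=cv2.INTER_CUBIC))
```

```text
t 8.18 tcp [0.6504 0.1144 0.0443] yaw 98.21 F [-0.1  0.3 -0.4] w 0.00
rel [ 0.0001 -0.      0.0001] [ 0.0023 -0.0259 -0.    ]
```

View pics/c5.png

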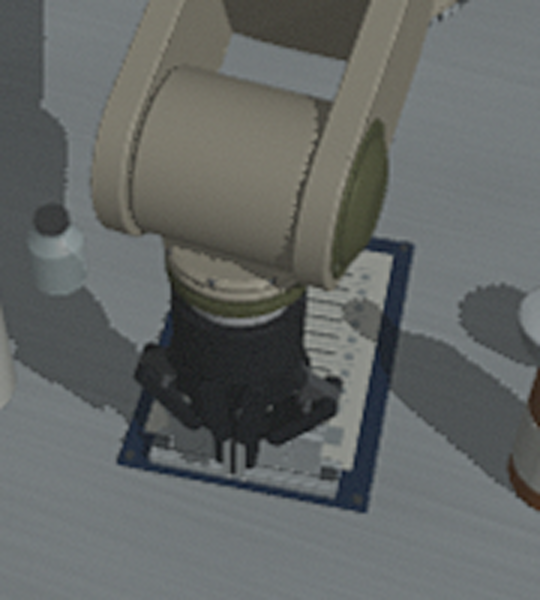

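The shut fingers stand just behind the clip, central to it, with no contact yet. I'll fold it along an arc, in stages.

apply_moves(
  rows=[
    [0,0,0,-0.002,0.006,0,0],
    [0,0,0,-0.003,0.012,0,0],
    [0,0,0,-0.002,0.017,0,0],
    [0,0,0,-0.001,0.023,0,0],
    [0,0,0,0.001,0.028,0,0],
    [0,0,0,0.004,0.033,0,0],
  ],
)

```text
clock: 8.68
tcp_pos: [0.6183, 0.1096, 0.0401]
orientation: [-1.314, 1.137, 1.313]
contact_force: [0.7, -0.9, 4.2]
gripper_width: -0.004
```

apply_moves(
  rows=[
    [0,0,0,0.003,0.003,0,0],
    [0,0,0,0.006,0.006,0,0],
    [0,0,0,0.009,0.009,0,0],
    [0,0,0,0.013,0.011,0,0],
    [0,0,0,0.013,0.011,0,0],
  ],
)

```text
clock: 9.1
tcp_pos: [0.6068, 0.1081, 0.0256]
orientation: [-1.313, 1.139, 1.315]
contact_force: [0.2, -0.2, 0.3]
gripper_width: -0.004
```

apply_moves(
  rows=[
    [0,0,0,0.003,0.002,0,0],
    [0,0,0,0.005,0.004,0,0],
    [0,0,0,0.007,0.005,0,0],
    [0,0,0,0.008,0.005,0,0],
  ],
)

```text
clock: 9.43
tcp_pos: [0.6025, 0.1075, 0.0189]
orientation: [-1.314, 1.138, 1.314]
contact_force: [-5.5, -0.3, 12.6]
gripper_width: -0.001
```

apply_moves(
  rows=[
    [0,0,0,0.001,0,0,0],
    [0,0,0,0.002,0,0,0],
    [0,0,0,0.002,0,0,0],
  ],
)

```text
clock: 9.68
tcp_pos: [0.6025, 0.1075, 0.0188]
orientation: [-1.314, 1.139, 1.315]
contact_force: [-10.6, -1.3, 21.3]
gripper_width: 0.001
```

apply_moves(
  rows=[
    [0,0,0,0.0007,0.001,0,0],
    [0,0,0,0.0007,0.001,0,0],
  ],
)

```text
clock: 9.85
tcp_pos: [0.6025, 0.1074, 0.0188]
orientation: [-1.316, 1.136, 1.312]
contact_force: [-6.5, 0.0, 22.8]
gripper_width: -0.002
```

apply_moves(
  rows=[
    [0,0,0,-0.02,0,0,0],
    [0,0,0,-0.06,0,0,0],
    [0,0,0,-0.1,0.02,0,0],
    [0,0,0,-0.14,0.06,0,0],
    [0,0,0,-0.18,0.1,0,0],
    [0,0,0,-0.2,0.14,0,0],
    [0,0,0,-0.2,0.18,0,0],
    [0,0,0,-0.2,0.22,0,0],
    [0,0,0,-0.2,0.26,0,0],
    [0,0,0,-0.2,0.28,0,0],
    [0,0,0,-0.2,0.28,0,0],
    [0,0,0,-0.2,0.28,0,0],
  ],
)

```text
clock: 10.85
tcp_pos: [0.3231, 0.0673, 0.2163]
orientation: [-1.314, 1.138, 1.313]
contact_force: [0.5, -0.5, -0.5]
gripper_width: -0.0
```

Run:
```python
from h import *
for n in("top","scene"): cv2.imwrite(f"pics/{n}3.png",env.get_image(n))
rel([.66,.114,.2],98.2)
a=cv2.imread("pics/top3.png")[165:315,235:360];b=cv2.imread("pics/scene3.png")[190:270,280:380]
a=cv2.resize(a,None,fx=3,fy=3,interpolation=cv2.INTER_CUBIC);b=cv2.resize(b,(425,340),interpolation=cv2.INTER_CUBIC)
cv2.imwrite("pics/c6.png",np.hstack([a,cv2.copyMakeBorder(b,0,110,0,0,cv2.BORDER_CONSTANT)]))
```

```text
t 10.95 tcp [0.3252 0.0673 0.2162] yaw 98.19 F [ 0.1 -1.3  0.2] w -0.00
rel [-0.0002 -0.0002  0.0005] [ 0.0164 -0.338  -0.0014]
```

View pics/c6.png

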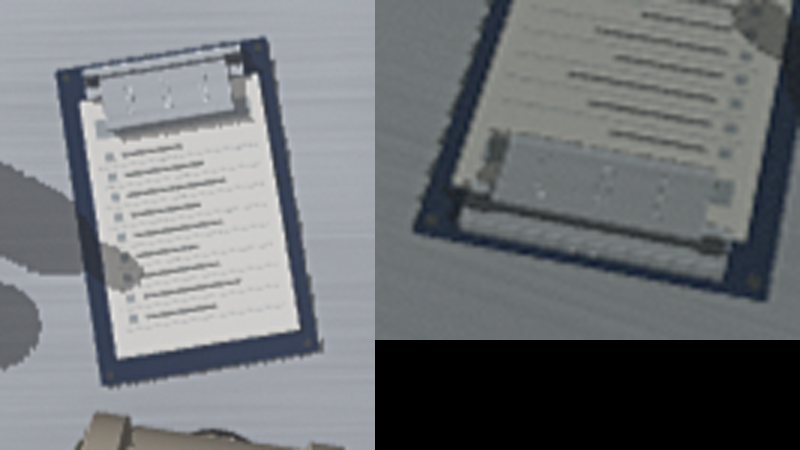

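The clip lies over the heading band and the card has not moved. I have time to press once more right at the clip's free edge, to confirm it is hard down.

```bash
python3 -c "
from h import *
rel([.589,.1055,.03],98.2)"
```

```text
t 10.95 tcp [0.3252 0.0673 0.2162] yaw 98.19 F [ 0.1 -1.3  0.2] w -0.00
rel [-0.0002 -0.0002  0.0005] [ 0.1863 -0.2664  0.0003]
```

apply_moves(
  rows=[
    [0,0,0,0,-0.04,0,0],
    [0,0,0,0,-0.08,0,0],
    [0,0,0,0,-0.12,0,0],
    [0,0,0,0,-0.16,0,0],
    [0,0,0,0,-0.2,0,0],
    [0,0,0,0.04,-0.24,0,0],
    [0,0,0,0.08,-0.266,0,0],
    [0,0,0,0.12,-0.266,0,0],
    [0,0,0,0.16,-0.266,0,0],
    [0,0,0,0.18,-0.266,0,0],
    [0,0,0,0.186,-0.266,0,0],
    [0,0,0,0.186,-0.266,0,0],
  ],
)

```text
clock: 11.95
tcp_pos: [0.5871, 0.1055, 0.0272]
orientation: [-1.311, 1.142, 1.318]
contact_force: [-0.1, -0.1, 1.3]
gripper_width: 0.0
```

apply_moves(
  rows=[
    [0,0,0,0.004,0,0,0],
    [0,0,0,0.007,0,0,0],
    [0,0,0,0.009,0,0,0],
    [0,0,0,0.01,0,0,0],
    [0,0,0,0.01,0,0,0],
  ],
)

```text
clock: 12.37
tcp_pos: [0.5882, 0.1053, 0.0208]
orientation: [-1.315, 1.137, 1.313]
contact_force: [0.7, -0.6, -0.2]
gripper_width: -0.005
```

apply_moves(
  rows=[
    [0,0,0,0.001,0,0,0],
    [0,0,0,0.002,0,0,0],
    [0,0,0,0.002,0,0,0],
  ],
)

```text
clock: 12.62
tcp_pos: [0.5884, 0.1053, 0.0197]
orientation: [-1.315, 1.137, 1.313]
contact_force: [-3.8, -0.3, 10.4]
gripper_width: -0.002
```

apply_moves(
  rows=[
    [0,0,0,0.001,0,0,0],
    [0,0,0,0.002,0,0,0],
    [0,0,0,0.002,0,0,0],
  ],
)

```text
clock: 12.87
tcp_pos: [0.5885, 0.1053, 0.0193]
orientation: [-1.316, 1.137, 1.312]
contact_force: [-10.0, 0.4, 26.1]
gripper_width: -0.005
```

```bash
python3 -c "
from h import *
rel([.589,.1055,.03],98.2)"
```

```text
t 12.87 tcp [0.5885 0.1053 0.0193] yaw 98.23 F [-10.    0.4  26.1] w -0.00
rel [ 0.0005 -0.0007  0.0019] [-0.0107 -0.0005  0.0001]
```

It is hard against the stop: 26 N at the free edge, where the hinge only resists with 2 N. Lift clear and do the final check.

apply_moves(
  rows=[
    [0,0,0,-0.02,0,0,0],
    [0,0,0,-0.06,0,0,0],
    [0,0,0,-0.1,0.02,0,0],
    [0,0,0,-0.14,0.06,0,0],
    [0,0,0,-0.18,0.1,0,0],
    [0,0,0,-0.2,0.14,0,0],
    [0,0,0,-0.2,0.18,0,0],
    [0,0,0,-0.2,0.22,0,0],
    [0,0,0,-0.2,0.26,0,0],
    [0,0,0,-0.2,0.265,0,0],
    [0,0,0,-0.2,0.265,0,0],
    [0,0,0,-0.2,0.265,0,0],
  ],
)

```text
clock: 13.87
tcp_pos: [0.3252, 0.0674, 0.2168]
orientation: [-1.315, 1.137, 1.311]
contact_force: [0.8, -0.4, -0.0]
gripper_width: 0.001
```

Run:
```python
from h import *
for n in("top","scene"): cv2.imwrite(f"pics/{n}4.png",env.get_image(n))
a=cv2.imread("pics/top4.png");b=cv2.imread("pics/scene4.png")
for n,im in(("top",a),("scene",b)):
    d=cv2.absdiff(im,cv2.imread(f"pics/{n}3.png")).max(2);print(n,"changed px in board region",int((d[170:300,240:350]>25).sum()))
cv2.imwrite("pics/c7.png",np.hstack([cv2.resize(a[130:330,160:440],None,fx=1.7,fy=1.7),cv2.resize(b[190:270,280:355],(319,340),interpolation=cv2.INTER_CUBIC)]))
```

```text
top changed px in board region 0
scene changed px in board region 0
```

View pics/c7.png

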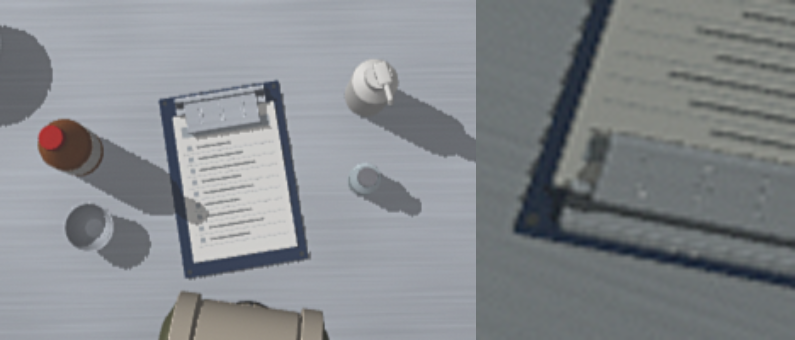

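The second press changed no pixel, so the clip was already fully down. The card is square and the bystanders stand where they were. Handing in.

```bash
python3 -c "
from plant import env
print(env.hand_in())"
```

```text
the job is handed in; nothing more can be done
None
```

I slid the checklist up to the stop with the open fingertips pressed on its face at about 8–16 N. I then folded the clip down from behind with the shut fingers, pressed it home and moved the arm clear. I handed in at about 14 s, and no verdict was given.

**Card against the stop:** Contact shows in the force, about 4 N back along x while the fingertips slipped on the card.

**Card square and inside the board:** Before the clip was folded, the top view put it square to within about 0.3°. It was centred to about 1 mm, with blue margin showing on both sides.

**Disagreement:** In that same view the card's foot edge measured about 3–4 mm further toward the head than the stop allows. I put this down to mask and calibration bias; the two cameras also disagreed by 4–5 mm on the board's position.

**Clip fully down:** It held hard under 26 N at its free edge, and the second press changed no pixel in either view. The angle was not measured directly. The fingertip stopped about 0.5–1 mm higher at the free edge than nearer the hinge, which I took to be the rolled edge.

**Bystanders:** The bottles, pot and vial look unmoved in the last top view. I judged that by eye only.

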